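Press a bonded tile in the conservation lab's gluing jig

TASK

On the green tray stands a gluing jig with the two halves of a freshly bonded terracotta tile lying on its spring bed. First swing the latch bar fully shut by its red post, so that its end rests in the catch; then pick up the wooden pressure plate by its blue grip, work it over the brass pin with its long side along the tile's join until it drops on, and press it down until the spring bed is fully down. Finish while still holding the plate pressed down like that, do not let go, and leave the other things on the table alone.

Things in the scene. Friction and masses are not known exactly. Their poses are not given: they have to be found in the camera images.
- jig: gluing jig: lime-green tray 240 x 250 mm (rim 14 mm high) with an aluminium base 185 x 200 mm, fixed to the table. Origin at the centre of the tray's underside, on the table, straight under the brass pin. z up; y runs along the tile's join; the latch lies on the -x side (towards the robot). Tile 100 (x) x 104 (y) mm.
- pin_tip (a point): top of the upright brass pin, 58 mm above the table; pin 12 mm thick, its top 5 mm tapering to 6 mm. It stands up 12 mm out of the middle of the tile (tile top 46 mm above the table while the bed is up). Axes as the jig's.
- bed (a joint): downward travel of the spring bed that carries the tile, m: 0 = up (as at the start), 0.008 = fully down, at its stop. The pressure plate's own weight does not move it; pushing it starts to yield at about 6 N and is fully down at about 10 N in all (plate's weight included). It springs up when let go. The plate may be pushed harder than that.
- latch (a joint): swing of the latch bar about its upright pivot, rad: 0 = shut, bar along the jig's y with its end in the catch, which is also its stop; grows as the free end swings out towards the jig's -x (clockwise seen from above), starts at 0.5 to 1.0. Stiff hinge: stays where it is left; moving it at the post takes about 1 N.
- latch_post (a point): middle of the exposed part of the red upright post on the latch bar: 14 mm thick, free from 35 to 79 mm above the table (this point 61 mm up), 100 mm from the pivot. Moves with the bar.
- latch_pivot (a point): point on the latch's upright hinge axis, at the same height as latch_post; at (-75, 70) mm in the jig's x, y. When shut, the post is 100 mm from here along the jig's -y.
- cover: wooden pressure plate, loose, lying flat on the table, right way up: 84 (x) x 120 (y) x 22 mm, about 0.3 kg, with a blue grip bar on top. Origin at the centre of its underside; z up; y is its long side.
- cover_grip (a point): centre of the blue grip bar on the plate: bar 20 mm wide (plate's x), 70 mm long (plate's y), from 22 to 62 mm above the plate's underside (this point 42 mm up), straight above the hole.
- cover_hole (a point): mouth of the blind hole in the middle of the plate's underside: round, 16 mm wide, 22 mm deep, straight-sided (2 mm play all round the pin).
- pot_mid (a point): bystander: white and blue pot with tools, 80 mm wide, about 190 mm high with the tools; point at its axis 48 mm up.
- glove_box_mid (a point): bystander: pink glove box 120 x 230 x 75 mm; point at its centre.
- jar_mid (a point): bystander: small amber jar, 52 mm wide, 60 mm high; point at its centre.
- spatula: bystander: spatula 200 mm long lying flat on the table.
Not all that is in view belongs to the job. What is meant by the cover is not black or pink, and is the larger of those in its own colour.

How it is judged (in metres and radians):
On the way, in this order (a step that is already met when the one before it is completed fails the run):
1. the latch bar is fully shut in its catch (value of joint latch below 0.05 rad), for 0.2 s.
2. the pressure plate has dropped over the pin (horizontal distance between cover_hole and pin_tip below 0.004 m and z of cover_hole in the frame of pin_tip below -0.009 m), for 0.1 s.
At the end, for the whole second after the job is handed in: Latch within 0.06 rad of shut; plate on the pin (hole within 4 mm of its axis, mouth 15 mm or more below the tip), level within 0.08 rad, long side within 0.2 rad of the join; bed held down over 6 of its 8 mm, gripper bearing on the plate with over 2 N (value of joint latch below 0.06 rad and value of joint bed above 0.006 m and horizontal distance between cover_hole and pin_tip below 0.004 m and z of cover_hole in the frame of pin_tip below -0.015 m and angle between the y axis of cover and the y axis of jig, either way round below 0.2 rad and angle between cover's own z axis and vertical below 0.08 rad and contact force between the fingers and cover above 2 N); the arm keeps its last pose, push and grip.
It fails at once if a bystander (pot, glove box, jar, spatula) was moved by more than 25 mm (distance of any of pot_mid, glove_box_mid, jar_mid, spatula from where it was at the start of the episode above 0.025 m).
It also fails if it takes over 58 s, if anything falls off the work surface, if the arm or the gripper's body presses on something with over 40 N, if the wrist force passes 120 N, or if a joint passes its speed limit or range.

ROBOT

A 6-joint arm with a two-finger parallel gripper is mounted at the origin on the work surface. World frame = base frame: x ahead of the robot, y to its left, z up, the work surface at z = 0. Lengths are in mm, angles in rad, forces in N, time in s.
With the tool pointing down it reaches from about 425 to 1125 mm from the base axis. Payload 14.9 kg.
Tool frame: the origin (TCP) lies between the finger pads; the fingertips stand 17 mm ahead of it and the grasp point (between the pads) lies 2 mm behind it; z points along the fingers, y is the direction in which the jaws open and shut (so a half turn about z gives the same grasp; the last joint's range is limited). The gripper opens to 91 mm and grips with 3 to 60 N. Pads are 32 mm wide; open, the fingers measure 118 mm over their backs; the gripper's body (76 mm by 178 mm) begins 60 mm behind the grasp point.
Start: joints at [-1.318, 0.379, 1.734, -0, 1.028, -0.033], TCP at [197.343, -671.62, 204.732] pointing down, gripper open.
Joint ranges: [-2.77, 2.77], [-0.74, 2.19], [0, 2.66], [-1.06, 4.2], [0.31, 2.87], [-3.08, 3.08]. Speed limits (rad/s): [1.89, 1.89, 2.39, 3.14, 3.14, 3.14].

INTERFACE

Orientations are given as a unit quaternion [x, y, z, w].
In Python, from workcell import * gives the robot as it stands.
- The arm moves only by the shell command python3 -m crank 'ROWS' [FORCE]. ROWS is JSON, a list of rows, each a list of 7 numbers: the shift along the world's x, y, z each as a share of 500 mm, from -1 to 1, then the turn, a rotation vector about the world's x, y, z each as a share of 30 degrees, from -1 to 1, then the gripper's target within -1 to 1 (fully open at 1, half-way at 0, shut at -1). A call has 1 to 10 rows; each row shifts and turns the commanded pose from where the row before left it; what a row does not reach is not made up. A row lasts 1/10 s, in which the tool goes at most 50 mm and 8.59 degrees, less where a joint would pass 70% of its speed; a pose out of reach is approached as far as the arm can. A call with a number of a shift or a turn outside -1 to 1 is refused whole. A call with a gripper value outside its range is refused whole. The fingers move at their own pace and stop on an object; FORCE is the grip in N (left out, the last holds). Time passes only in rows, so rows that do not move let the fingers close. It gives the time, the measured TCP pose, the force and the opening at its end, in the units of the state.
- sense(): the state, without advancing time (a new reading comes with each control period).
- read_camera(name): name is "scene" or "top"; returns a dict with "frame" (480x640x3 uint8, red, green, blue), "camera_matrix" (3x3 intrinsics, pixels), "origin" and "orientation" of the camera in the world. Camera axes: x right, y up, looking along -z (the intrinsics and any distortion apply to the point x, -y, -z); pixel columns grow to the right and rows downward; lengths in mm; the calibration is good to about 2 mm. A picture is of the moment at which its call begins. There is no depth.
- job_done(): hands the job in, once; it reports no verdict.
The state is a dict: "time": time; "q": joint angles; "qvel": joint speeds; "joint_torque": joint torques, N m; "eef_pos": TCP position; "tcp_rot": TCP orientation; "contact_force": force on the tool from outside, world axes, zero at the start; "wrist_torque": the same for the moment, N m; "gripper_width": finger opening in mm.
Only numpy, scipy, OpenCV 4.12 (cv2) and the standard library are available. Lean on these libraries where they do the work, as an engineer would, in place of code of your own. Each camera call takes 0.05 s, during which the arm holds its last target.

## Working session

There is one attempt and no reset: what is moved stays moved. The work goes in short steps, Python scripts to look and compute and a shell command to move; the robot and the scene stay as the last step left them, time stands still between calls to the robot, and variables do not carry over. Pictures are saved under pics/ and viewed, and the job is handed in when it is done.

```bash
ls; mkdir -p pics
python3 - <<'E'
from workcell import *
import cv2
print(sense())
for n in("scene","top"):
    c=read_camera(n); cv2.imwrite(f"pics/{n}0.png",c["frame"][:,:,::-1]); print({k:c[k] for k in c if k!="frame"})
E
```

```text
pics
{'time': 0.0, 'q': array([-1.31831191e+00,  3.79409657e-01,  1.73479768e+00, -4.07120163e-05,
        1.02849767e+00, -3.33055807e-02]), 'qvel': array([ 0.00110218, -0.00048929, -0.00153458, -0.00059727,  0.0009245 ,
        0.00254505]), 'joint_torque': array([ 9.22673571e-04, -7.63729692e+01, -4.34370446e+01,  6.52042637e-02,
        4.22693929e-02, -8.58689009e-05]), 'eef_pos': array([ 197.2177377 , -671.20751233,  204.07912897]), 'tcp_rot': array([ 9.89806220e-01,  1.42419585e-01, -7.81536601e-05, -5.50929349e-04]), 'contact_force': array([ 0.58889437, -0.45104664,  0.82003993]), 'wrist_torque': array([0.03470733, 0.05354778, 0.00754527]), 'gripper_width': 90.86731616457068}
{'camera_matrix': array([[573.49511903,   0.        , 316.50163649],
       [  0.        , 573.49511903, 243.92184576],
       [  0.        ,   0.        ,   1.        ]]), 'origin': array([1130.35712914,  946.74728521, 1392.06502796]), 'orientation': array([0.08559343, 0.32648597, 0.90341786, 0.26441795])}
{'camera_matrix': array([[485.77156626,   0.        , 326.07730085],
       [  0.        , 485.77156626, 236.15630301],
       [  0.        ,   0.        ,   1.        ]]), 'origin': array([ 388.61330633,   28.16992851, 1552.77253305]), 'orientation': array([-0.04199638,  0.03849536,  0.70622785, -0.70568877])}
```

View pics/scene0.png

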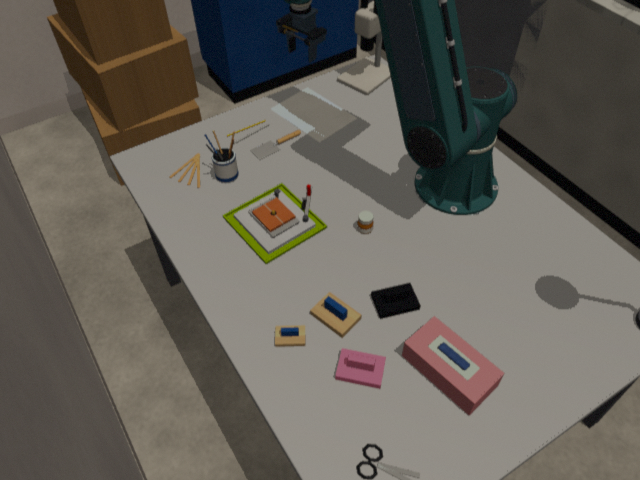

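View pics/top0.png

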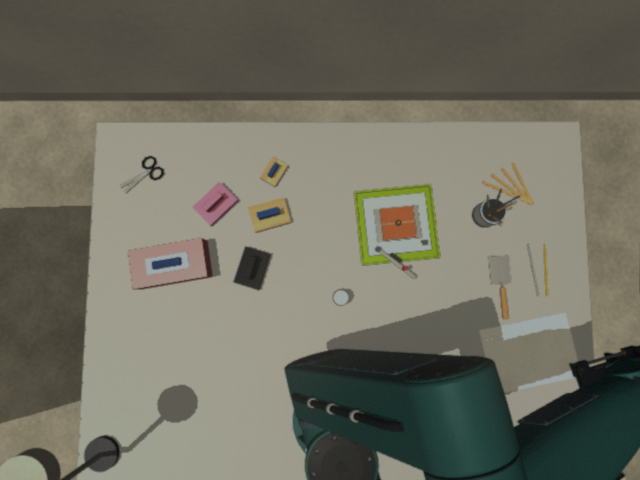

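Both views show the jig (top ~(398,224)), the wooden plate (top ~(270,214), with a smaller decoy at (275,171)), the latch with its red post near (405,267), and the jar at (341,297). Next I'll measure these.

```bash
cat > h.py <<'E'
from workcell import *
import cv2, numpy as np
from scipy.spatial.transform import Rotation as R
def cam(n):
    c=read_camera(n); c["R"]=R.from_quat(c["orientation"]).as_matrix(); return c
def ray(c,uv):
    K=c["camera_matrix"]; d=np.linalg.solve(K,[uv[0],uv[1],1.]); d=c["R"]@(d*[1,-1,-1]); return d/np.linalg.norm(d)
def plane(c,uv,z):
    d=ray(c,uv); o=c["origin"]; return o+d*(z-o[2])/d[2]
def proj(c,p):
    q=c["R"].T@(np.asarray(p,float)-c["origin"]); q=q*[1,-1,-1]; q=c["camera_matrix"]@q; return q[:2]/q[2]
def tri(c1,u1,c2,u2):
    A=[];b=[]
    for c,u in((c1,u1),(c2,u2)):
        d=ray(c,u); P=np.eye(3)-np.outer(d,d); A.append(P); b.append(P@c["origin"])
    p=np.linalg.lstsq(np.vstack(A),np.hstack(b),rcond=None)[0]
    return p,[np.linalg.norm(proj(c,p)-u) for c,u in((c1,u1),(c2,u2))]
def crop(c,x,y,w,h,s,fn):
    f=c["frame"][y:y+h,x:x+w,::-1]; cv2.imwrite(fn,cv2.resize(f,None,fx=s,fy=s,interpolation=cv2.INTER_CUBIC))
def blobs(c,lo,hi,box,amin=15):
    hsv=cv2.cvtColor(c["frame"],cv2.COLOR_RGB2HSV); m=cv2.inRange(hsv,lo,hi)
    k=np.zeros_like(m); x,y,w,h=box; k[y:y+h,x:x+w]=1; m=m*k
    cs,_=cv2.findContours(m,cv2.RETR_EXTERNAL,cv2.CHAIN_APPROX_NONE)
    return sorted([q for q in cs if cv2.contourArea(q)>=amin],key=cv2.contourArea,reverse=True)
E
python3 - <<'E'
from h import *
s=cam("scene");t=cam("top")
crop(t,230,150,220,140,3.6,"pics/t1.png")
crop(s,210,170,180,170,3.5,"pics/s1.png")
for nm,lo,hi,bt,bs,z in (("green",(30,150,60),(45,255,255),(340,170,110,110),(210,170,130,100),14),
  ("wood",(15,80,80),(26,200,255),(240,190,60,50),(305,285,60,55),22),
  ("blue",(105,100,20),(125,255,255),(240,190,60,50),(305,285,60,55),62),
  ("red",(0,150,60),(6,255,255),(380,255,40,30),(295,175,30,30),79),
  ("tile",(6,150,60),(14,255,255),(370,200,50,45),(245,190,60,50),46)):
  for c,b,n in((t,bt,"top"),(s,bs,"scene")):
    for q in blobs(c,lo,hi,b,4)[:3]:
        r=cv2.minAreaRect(q); P=np.array([plane(c,v,z)[:2] for v in cv2.boxPoints(r)])
        print(nm,n,cv2.contourArea(q),np.round(r[0],1),np.round(P.mean(0),1),np.round([np.linalg.norm(P[1]-P[0]),np.linalg.norm(P[2]-P[1])],0),np.round([np.arctan2(*(P[1]-P[0])[::-1]),np.arctan2(*(P[2]-P[1])[::-1])],3))
E
```

```text
green top 1473.0 [396.5 224.2] [ 604.  -189.3] [251. 236.] [-1.473 -3.071]
green scene 1166.0 [274.5 221. ] [ 603.7 -186.3] [300. 277.] [-2.984  1.426]
wood top 928.0 [269.4 214.4] [634.  216.6] [120.  85.] [-1.294 -2.864]
wood scene 1091.5 [335.7 313.1] [638.4 221.4] [ 91. 135.] [-2.716  1.806]
blue top 92.0 [267.8 212.5] [633.4 216.5] [65. 17.] [-1.289 -2.857]
blue scene 225.0 [335.1 307.8] [645.1 228.6] [33. 75.] [-2.703  1.831]
red top 8.5 [405.3 267.8] [ 460.6 -204.3] [11.  8.] [-0.795 -2.366]
red scene 21.5 [308.5 190. ] [ 475.4 -183.4] [10. 45.] [2.56  1.015]
tile top 396.0 [398.7 230.5] [ 578.6 -191.3] [99. 45.] [-1.471 -3.064]
tile top 378.5 [396.7 214.3] [ 629.7 -186. ] [100.  43.] [-1.471 -3.064]
tile scene 335.5 [266.9 217.7] [ 633.8 -180.5] [ 52. 114.] [-2.769  1.634]
tile scene 285.5 [280.2 210.3] [ 582.5 -184.9] [ 46. 115.] [-2.761  1.63 ]
```

View pics/t1.png

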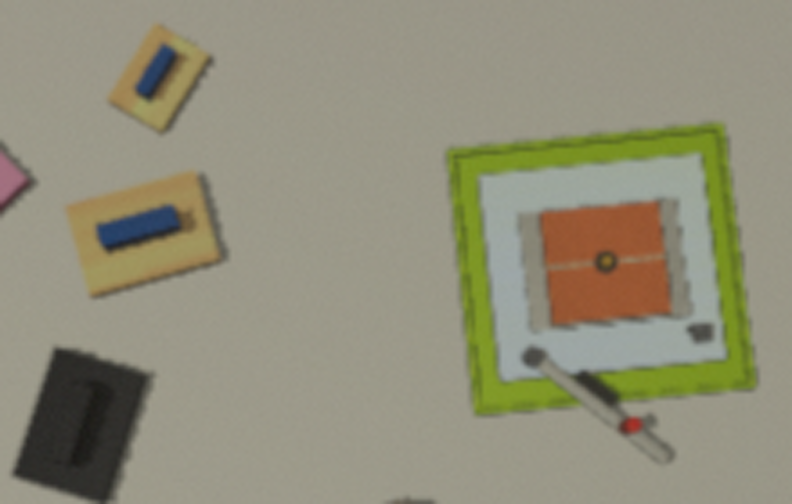

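View pics/s1.png

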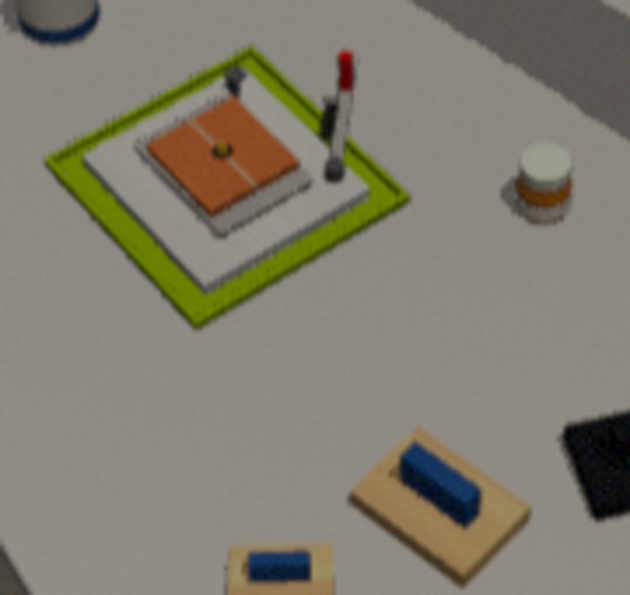

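Run:
```python
from h import *
s=cam("scene");t=cam("top")
for c,b in((t,(390,215,18,16)),(s,(266,203,18,16))):
    x,y,w,h=b; f=c["frame"][y:y+h,x:x+w].astype(float); hsv=cv2.cvtColor(c["frame"][y:y+h,x:x+w],cv2.COLOR_RGB2HSV)
    crop(c,x,y,w,h,20,f"pics/pin_{x}.png")
    m=cv2.inRange(hsv,(18,90,40),(40,255,255)); v,u=np.nonzero(m); print(m.sum()//255,u.mean()+x,v.mean()+y,plane(c,(u.mean()+x,v.mean()+y),58), plane(c,(u.mean()+x,v.mean()+y),52))
```

```text
14 397.7857142857143 222.35714285714286 [ 602.49552558 -187.13641937   58.        ] [ 603.35404638 -188.00065661   52.        ]
12 273.0833333333333 212.16666666666666 [ 610.50165861 -179.19890991   58.        ] [ 608.16359206 -184.26288883   52.        ]
```

Run:
```python
import cv2,numpy as np
a=cv2.imread("pics/pin_390.png");b=cv2.imread("pics/pin_266.png");cv2.imwrite("pics/pins.png",np.hstack([a,b]))
```

```text
(no output)
```

View pics/pins.png

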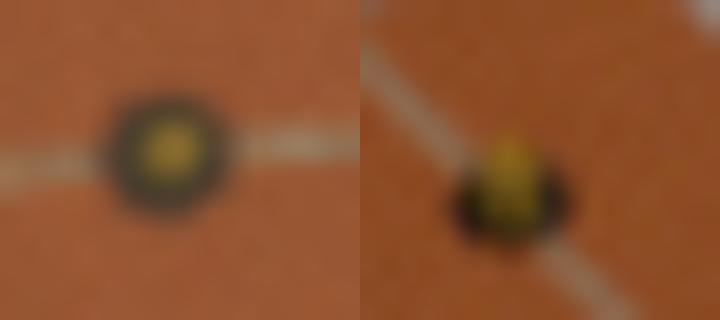

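Run:
```python
from h import *
s=cam("scene");t=cam("top")
print(plane(s,(273.2,212.7),46),plane(t,(390+8.2,215+7.4),46), plane(s,(273.1,210.8),58))
# tray outer corners via approx poly at z=14
for c,b in((t,(340,170,110,110)),(s,(210,170,130,110))):
    q=blobs(c,(30,120,40),(45,255,255),b,50)[0]; q=cv2.convexHull(q)
    a=cv2.approxPolyDP(q,8,True)[:,0]; print(a.tolist()); P=np.array([plane(c,v,14)[:2] for v in a]); print(P.round(1).tolist(),P.mean(0))
```

```text
[ 606.6518049  -187.11116615   46.        ] [ 604.0755704 -190.1582773   46.       ] [ 607.55856579 -184.29326864   58.        ]
[[430, 185], [439, 256], [362, 264], [354, 192]]
[[730.3, -299.3], [500.9, -322.2], [475.8, -77.9], [707.7, -54.2]] [ 603.67400848 -188.42696383]
[[281, 183], [326, 227], [266, 263], [223, 215]]
[[504.0, -319.3], [483.6, -67.8], [714.7, -45.6], [736.4, -295.0]] [ 609.65981715 -181.9379828 ]
```

```bash
python3 -m crank '[[0.046,0.081,0,0,0,0.188,0.1],[0.046,0.081,0,0,0,0.188,0.1],[0.046,0.081,0,0,0,0.188,0.1],[0.046,0.081,0,0,0,0.188,0.1],[0.046,0.081,0,0,0,0.188,0.1],[0.046,0.081,0,0,0,0.188,0.1],[0.046,0.081,0,0,0,0.188,0.1],[0.046,0.081,0,0,0,0.188,0.1],[0.046,0.081,0,0,0,0.188,0.1],[0.046,0.081,0,0,0,0.188,0.1]]' 5
python3 -c "
from h import *
s=sense();print(s['time'],s['eef_pos'],R.from_quat(s['tcp_rot']).as_matrix()[:,1:],s['gripper_width'],s['q'])"
```

```text
time: 1.4
eef_pos: [428.0, -265.0, 205.1]
tcp_rot: [0.804, 0.595, 0.0, 0.0]
contact_force: [0.8, -0.8, -0.4]
gripper_width: 50.2
1.4 [ 428.03168151 -264.9804432   205.05151938] [[ 9.56278097e-01  5.58700356e-04]
 [-2.92458175e-01 -3.81454330e-04]
 [ 6.45832498e-04 -9.99999771e-01]] 50.201970027383986 [-6.00622858e-01  6.42745615e-02  2.12688014e+00  1.30271921e-06
  9.49761451e-01 -3.03827092e-01]
```

```bash
python3 -m crank '[[0.034,0.062,-0.05,0,0,0,0.1],[0.034,0.062,-0.05,0,0,0,0.1],[0,0,-0.05,0,0,0,0.1],[0,0,-0.03,0,0,0,0.1],[0,0,0,0,0,0,0.1]]'
python3 - <<'E'
from h import *
s=cam("scene");t=cam("top");crop(s,250,140,110,90,6,"pics/s2.png");crop(t,350,215,110,80,6,"pics/t2.png")
x=sense();print(x['eef_pos'],proj(s,x['eef_pos']),proj(t,x['eef_pos']))
E
```

```text
time: 1.9
eef_pos: [460.3, -203.8, 113.1]
tcp_rot: [0.805, 0.594, -0.001, -0.001]
contact_force: [1.0, -0.0, -0.1]
gripper_width: 50.6
[ 461.46534409 -204.7911102   115.11738548] [308.37224664 176.26921433] [407.32639531 266.87035471]
```

View pics/s2.png

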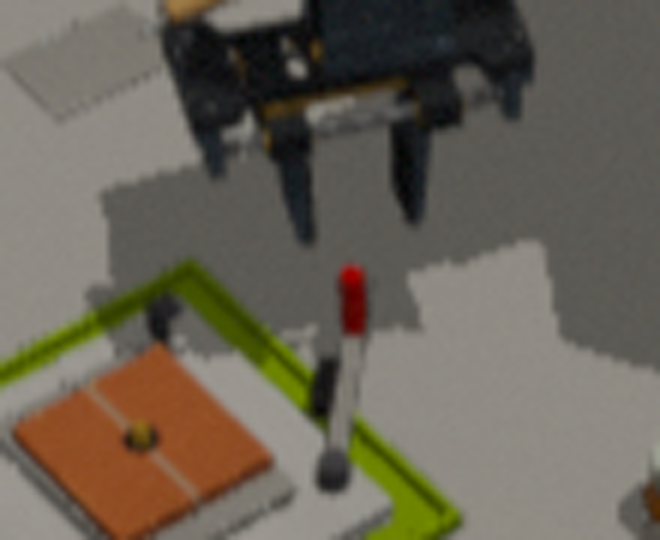

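View pics/t2.png

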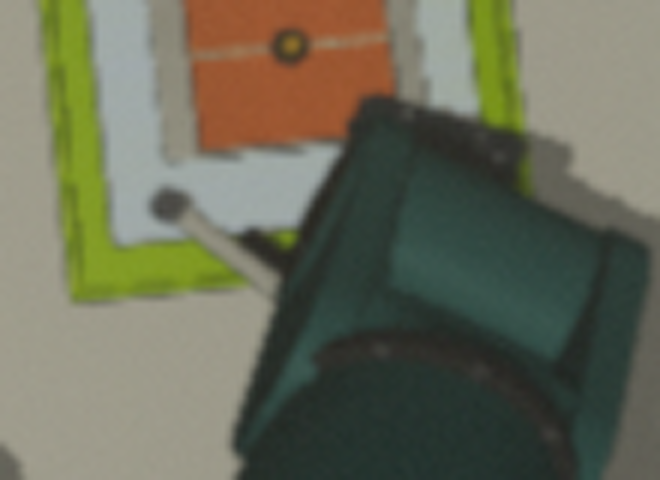

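The red post (crop (352,270)) sits centred below the open fingers, so I'll descend and grip lightly.

```bash
python3 -m crank '[[0,0,-0.05,0,0,0,0.1],[0,0,-0.05,0,0,0,0.1],[0,0,0,0,0,0,0.1],[0,0,0,0,0,0,-1],[0,0,0,0,0,0,-1],[0,0,0,0,0,0,-1],[0,0,0,0,0,0,-1],[0,0,0,0,0,0,-1]]' 6
python3 - <<'E'
from h import *
s=cam("scene");crop(s,250,140,110,90,6,"pics/s3.png")
x=sense();print(x['time'],x['eef_pos'],x['contact_force'],x['gripper_width'])
E
```

```text
time: 2.8
eef_pos: [461.6, -204.8, 65.2]
tcp_rot: [0.805, 0.593, 0.0, 0.0]
contact_force: [0.4, 1.4, 0.9]
gripper_width: 12.9
2.85 [ 461.62848102 -204.721155     65.15070729] [-0.17001488 -0.31602564  2.65874507] 13.025020673187498
```

View pics/s3.png

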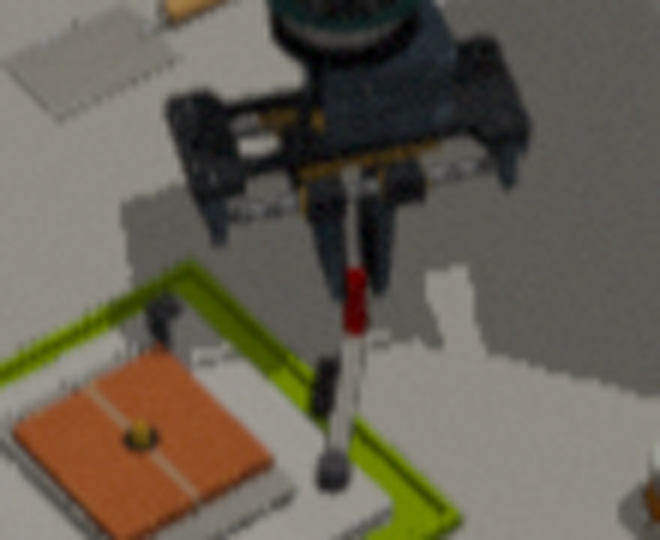

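```bash
python3 -m crank '[[0.011,-0.007,0,0,0,0,-1],[0.011,-0.007,0,0,0,0,-1],[0.011,-0.006,0,0,0,0,-1],[0.012,-0.005,0,0,0,0,-1],[0.012,-0.005,0,0,0,0,-1],[0.012,-0.004,0,0,0,0,-1],[0.012,-0.003,0,0,0,0,-1],[0.013,-0.003,0,0,0,0,-1],[0,0,0,0,0,0,-1]]' 8
```

```text
time: 3.75
eef_pos: [509.2, -224.8, 64.7]
tcp_rot: [0.805, 0.593, 0.0, 0.0]
contact_force: [0.2, -1.7, 2.4]
gripper_width: 13.2
```

```bash
python3 -m crank '[[0.012,-0.001,0,0,0,0,-1],[0.012,-0.001,0,0,0,0,-1],[0.010,0,0,0,0,0,-1],[0.006,0,0,0,0,0,-1],[0,0,0,0,0,0,-1]]' 8
```

```text
time: 4.25
eef_pos: [528.8, -225.5, 64.7]
tcp_rot: [0.805, 0.593, 0.0, 0.0]
contact_force: [-0.3, -0.8, 1.1]
gripper_width: 13.2
```

```bash
python3 -m crank '[[0.005,0,0,0,0,0,-1],[0.004,0,0,0,0,0,-1],[0,0,0,0,0,0,-1]]' 8; python3 -m crank '[[0.004,0.0005,0,0,0,0,-1],[0,0,0,0,0,0,-1]]' 8
```

```text
time: 4.55
eef_pos: [533.0, -225.6, 64.7]
tcp_rot: [0.805, 0.593, 0.0, 0.0]
contact_force: [-0.3, 0.3, 1.3]
gripper_width: 12.9
time: 4.75
eef_pos: [533.8, -225.3, 64.5]
tcp_rot: [0.805, 0.593, -0.001, -0.001]
contact_force: [-7.9, -2.5, 6.2]
gripper_width: 13.2
```

```bash
python3 -m crank '[[0.002,0.0002,0,0,0,0,-1],[0,0,0,0,0,0,-1],[0,0,0,0,0,0,-1]]' 8
python3 - <<'E'
from h import *
s=cam("scene");crop(s,250,140,110,90,6,"pics/s4.png")
x=sense();print(x['time'],x['eef_pos'],x['contact_force'],x['gripper_width'],x['q'])
E
```

```text
time: 5.05
eef_pos: [533.9, -225.2, 64.4]
tcp_rot: [0.805, 0.593, -0.001, -0.001]
contact_force: [-13.1, -4.1, 8.0]
gripper_width: 13.2
5.1 [ 533.91574793 -225.20469729   64.36384115] [-12.95451983  -3.93154694   8.69301991] 12.968244920702107 [-4.38864456e-01  4.01094111e-01  2.02472683e+00 -1.61572618e-03
  7.19638265e-01 -1.37385474e-01]
```

View pics/s4.png

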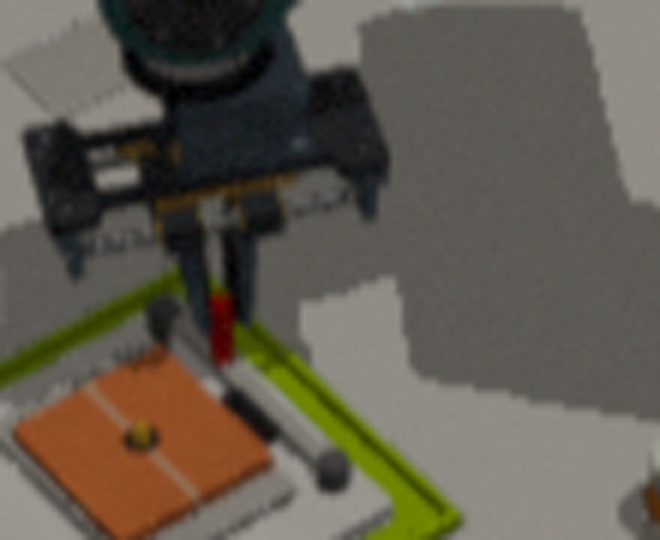

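Latch now lies parallel to the jig's y with its end at the catch (crop (165,315)), against a hard stop at 13 N. I'll release and rise.

```bash
python3 -m crank '[[0,0,0,0,0,0,-0.4],[0,0,0,0,0,0,-0.4],[0,0,0.02,0,0,0,-0.4],[0,0,0.1,0,0,0,0],[0,0,0.1,0,0,0,0.1],[0,0,0.1,0,0,0,0.1],[0,0,0,0,0,0,0.1]]'
python3 - <<'E'
from h import *
s=cam("scene");crop(s,210,120,180,110,4,"pics/s5.png")
x=sense();print(x['time'],x['eef_pos'],x['contact_force'],x['gripper_width'],x['q'])
E
```

```text
time: 5.8
eef_pos: [539.2, -226.7, 232.6]
tcp_rot: [0.805, 0.593, 0.003, 0.005]
contact_force: [-0.0, 0.3, -1.4]
gripper_width: 50.2
5.85 [ 537.78779474 -226.02009086  229.21581188] [ 0.36748197 -0.58860773  0.01695631] 50.153833336692976 [-4.37881638e-01  1.64372746e-01  1.96325220e+00  1.62953647e-04
  1.00690085e+00 -1.37392561e-01]
```

View pics/s5.png

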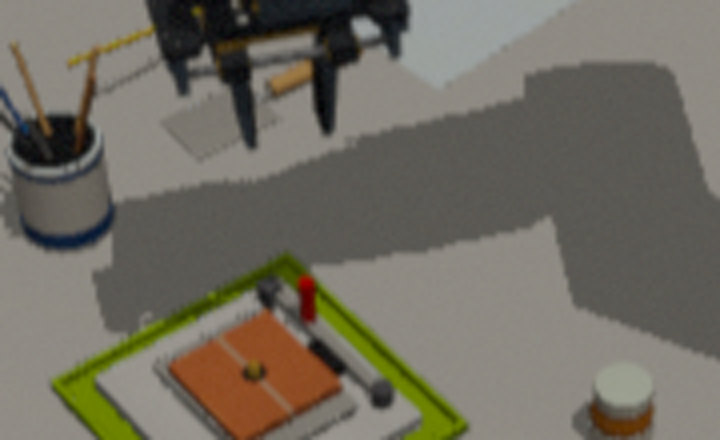

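```bash
python3 -m crank '[[0.0195,0.0887,0,0,0,0.111,0.1],[0.0195,0.0887,0,0,0,0.111,0.1],[0.0195,0.0887,0,0,0,0.111,0.1],[0.0195,0.0887,0,0,0,0.111,0.1],[0.0195,0.0887,0,0,0,0.111,0.1],[0.0195,0.0887,0,0,0,0.111,0.1],[0.0195,0.0887,0,0,0,0.111,0.1],[0.0195,0.0887,0,0,0,0.111,0.1],[0.0195,0.0887,0,0,0,0.111,0.1],[0.0195,0.0887,0,0,0,0.111,0.1]]'
python3 -m crank '[[0,0,-0.05,0,0,0,0.1],[0,0,-0.05,0,0,0,0.1],[0,0,-0.03,0,0,0,0.1],[0,0,0,0,0,0,0.1]]'
python3 - <<'E'
from h import *
s=cam("scene");crop(s,270,240,140,110,5,"pics/s6.png")
x=sense();print(x['time'],x['eef_pos'],R.from_quat(x['tcp_rot']).as_matrix()[:,1],x['gripper_width'],x['q'],proj(s,x['eef_pos']))
t=cam("top")
p=np.array([635,217.5,44]);print("exp grip centre",proj(s,p))
# shut latch post top in top view
for q in blobs(t,(0,150,60),(6,255,255),(380,230,50,50),3): r=cv2.minAreaRect(q);print(r,plane(t,r[0],79))
for q in blobs(s,(105,100,20),(125,255,255),(305,285,60,55),50): r=cv2.minAreaRect(q);print(r)
E
```

```text
time: 6.85
eef_pos: [632.9, 220.2, 223.9]
tcp_rot: [0.6, 0.8, -0.0, -0.0]
contact_force: [0.4, -0.3, -0.1]
gripper_width: 50.1
time: 7.25
eef_pos: [631.8, 217.7, 157.1]
tcp_rot: [0.601, 0.799, -0.002, -0.001]
contact_force: [-0.5, 0.9, 0.2]
gripper_width: 50.1
7.3 [632.75563638 217.84656319 158.83613248] [ 0.96098786  0.27658248 -0.00211301] 50.08966404013837 [2.96730393e-01 3.86605823e-01 1.81897468e+00 5.14278468e-05
 9.38124767e-01 1.64632769e-02] [336.96483352 282.5329778 ]
exp grip centre [335.83251901 306.80615287]
((411.5, 244.5), (3.0, 3.0), 90.0) [ 531.355632   -224.66745935   79.        ]
((335.1800231933594, 307.7600402832031), (25.600004196166992, 10.20000171661377), 36.869895935058594)
```

View pics/s6.png

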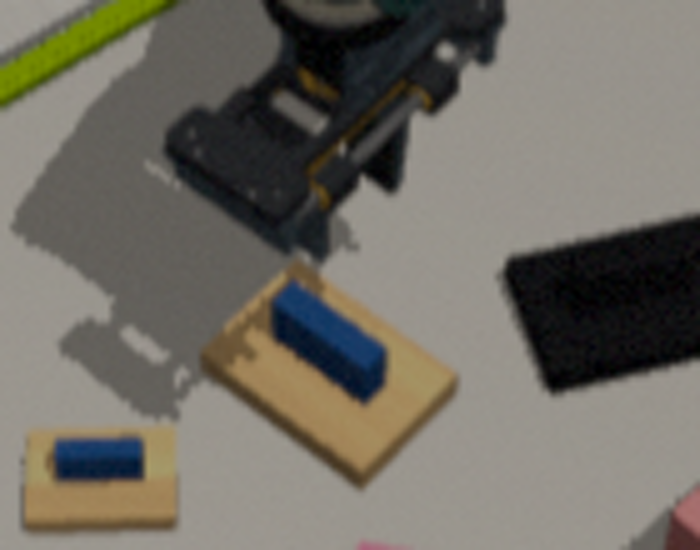

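```bash
python3 -m crank '[[0.004,0,-0.06,0,0,0,0.1],[0,0,-0.06,0,0,0,0.1],[0,0,-0.06,0,0,0,0.1],[0,0,-0.03,0,0,0,0.1],[0,0,-0.02,0,0,0,0.1],[0,0,0,0,0,0,0.1]]'
```

```text
time: 7.95
eef_pos: [635.4, 218.1, 44.7]
tcp_rot: [0.601, 0.799, -0.0, -0.0]
contact_force: [-0.6, -0.9, 0.4]
gripper_width: 49.8
```

```bash
python3 -m crank '[[0,0,0,0,0,0,-1],[0,0,0,0,0,0,-1],[0,0,0,0,0,0,-1],[0,0,0,0,0,0,-1],[0,0,0,0,0,0,-1],[0,0,0,0,0,0,-1]]' 40
python3 - <<'E'
from h import *
s=cam("scene");crop(s,270,240,140,110,5,"pics/s7.png");t=cam("top");crop(t,200,160,140,110,5,"pics/t7.png")
x=sense();print(x['time'],x['eef_pos'],x['contact_force'],x['gripper_width'])
E
```

```text
time: 8.55
eef_pos: [635.6, 218.3, 45.3]
tcp_rot: [0.601, 0.799, 0.0, 0.0]
contact_force: [-1.4, -0.8, 7.4]
gripper_width: 19.8
8.65 [635.54274113 218.30021192  45.27119953] [-1.91161254 -0.77056897  5.99457218] 19.646123146724854
```

View pics/s7.png

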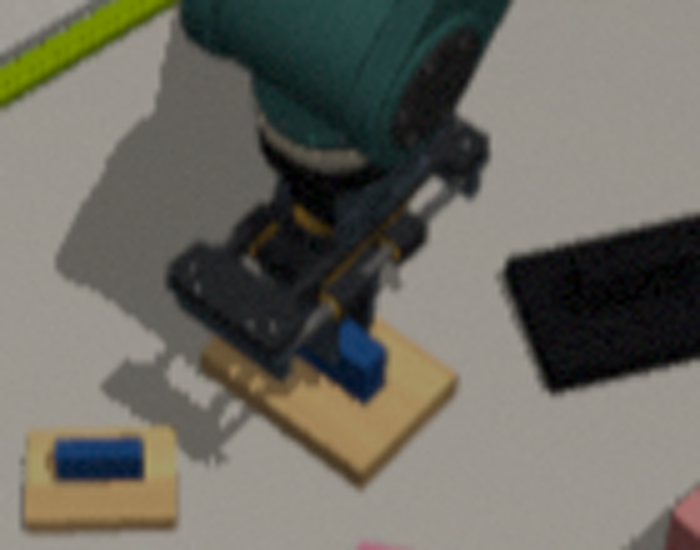

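View pics/t7.png

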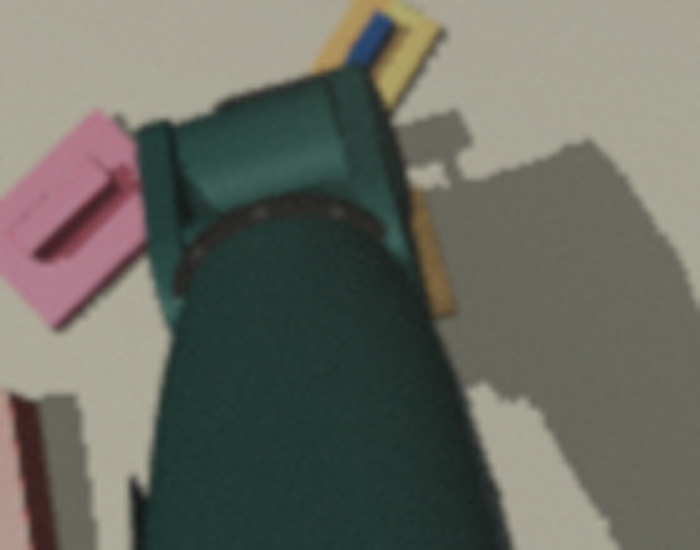

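```bash
python3 - <<'E'
from h import *
s=cam("scene")
for e in ((456,377),(362,476),(205,352),(300,262),(330.7,366.7)): print(plane(s,(270+e[0]/5-.4,240+e[1]/5-.4),22).round(1))
E
python3 -m crank '[[0,0,0.02,0,0,0,-1],[0,0,0.06,0,0,0,-1],[0,0,0.1,0,0,0,-1],[0,0,0.06,0,0,0,-1],[0,0,0,0,0,0,-1],[0,0,0,0,0,0,-1]]' 50
```

```text
[583.3 266.4  22. ]
[662.9 290.6  22. ]
[692.7 175.8  22. ]
[614.  153.4  22. ]
[638.4 222.6  22. ]
time: 9.3
eef_pos: [635.1, 218.1, 164.8]
tcp_rot: [0.601, 0.799, 0.0, 0.0]
contact_force: [0.2, -0.5, -5.3]
gripper_width: 19.2
```

```bash
python3 -m crank '[[-0.006,-0.04,0,0,0,-0.0344,-1],[-0.006,-0.08,0,0,0,-0.0344,-1],[-0.006,-0.09,0,0,0,-0.0344,-1],[-0.006,-0.09,0,0,0,-0.0344,-1],[-0.006,-0.09,0,0,0,-0.0344,-1],[-0.006,-0.09,0,0,0,-0.0344,-1],[-0.006,-0.09,0,0,0,-0.0344,-1],[-0.006,-0.09,0,0,0,-0.0344,-1],[-0.006,-0.08,0,0,0,-0.0344,-1],[-0.006,-0.07,0,0,0,-0.0344,-1]]' 50
python3 -m crank '[[0,0,-0.02,0,0,0,-1],[0,0,-0.06,0,0,0,-1],[0,0,0,0,0,0,-1],[0,0,0,0,0,0,-1]]' 50
python3 - <<'E'
from h import *
s=cam("scene");crop(s,210,140,140,110,5,"pics/s8.png");t=cam("top");crop(t,330,150,140,110,5,"pics/t8.png")
x=sense();print(x['time'],x['eef_pos'],R.from_quat(x['tcp_rot']).as_matrix()[:,1:],x['contact_force'],x['gripper_width'])
E
```

```text
time: 10.3
eef_pos: [603.3, -189.1, 162.7]
tcp_rot: [0.672, 0.741, -0.001, -0.001]
contact_force: [-0.1, -0.7, -2.8]
gripper_width: 19.6
time: 10.7
eef_pos: [604.1, -186.3, 123.5]
tcp_rot: [0.671, 0.742, -0.001, -0.001]
contact_force: [-0.9, 0.1, -2.4]
gripper_width: 19.3
10.8 [ 605.52836166 -186.61510843  125.31870731] [[ 9.94925568e-01  2.27104672e-04]
 [ 1.00613452e-01 -9.71070739e-05]
 [ 2.16181973e-04 -9.99999969e-01]] [ 0.90003087  0.31479901 -2.02759645] 19.495574429407014
```

View pics/s8.png

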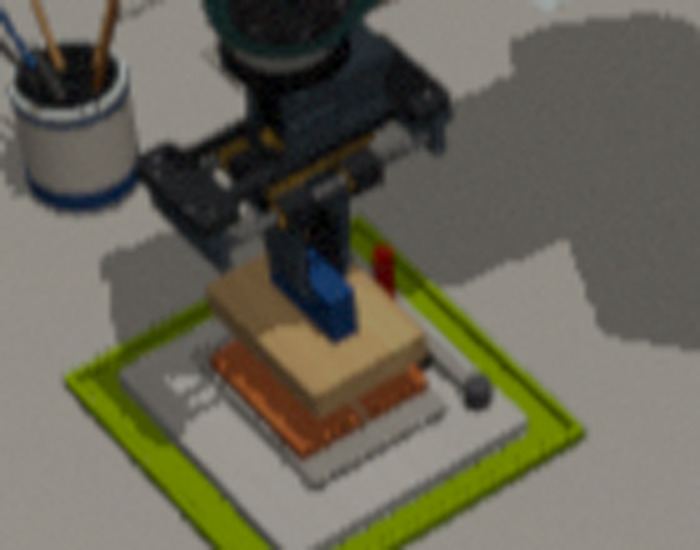

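View pics/t8.png

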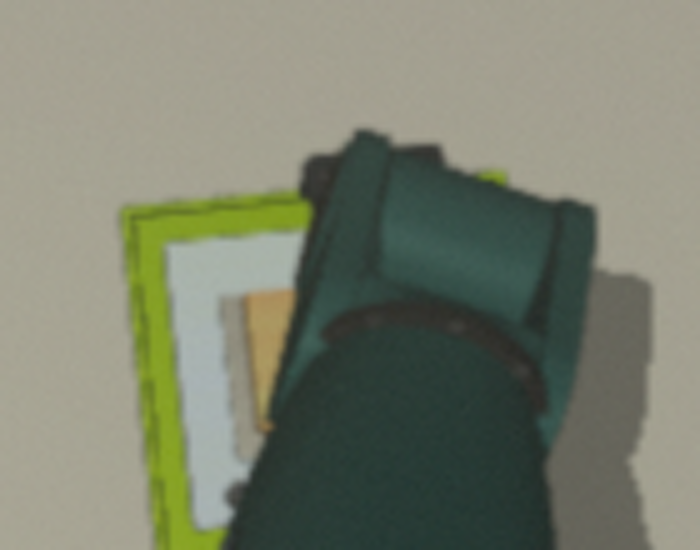

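```bash
python3 -m crank '[[0,-0.001,-0.02,0,0,0,-1],[0,0,-0.018,0,0,0,-1],[0,0,0,0,0,0,-1],[0,0,0,0,0,0,-1],[0,0,0,0,0,0,-1]]' 50
python3 -m crank '[[0,0,-0.003,0,0,0,-1],[0,0,-0.002,0,0,0,-1],[0,0,0,0,0,0,-1]]' 50
python3 -m crank '[[0,0,-0.003,0,0,0,-1],[0,0,0,0,0,0,-1]]' 50
```

```text
time: 11.3
eef_pos: [605.5, -187.3, 105.9]
tcp_rot: [0.671, 0.742, 0.0, 0.0]
contact_force: [0.2, -0.4, -3.6]
gripper_width: 19.5
time: 11.6
eef_pos: [605.3, -187.3, 103.2]
tcp_rot: [0.671, 0.742, -0.0, -0.0]
contact_force: [0.2, -0.3, -3.5]
gripper_width: 19.5
time: 11.8
eef_pos: [605.3, -187.2, 101.6]
tcp_rot: [0.671, 0.742, -0.0, -0.0]
contact_force: [0.5, -0.3, -3.5]
gripper_width: 19.3
```

No contact at 1.7 mm below the tip height, so it looks aligned. Continuing down slowly.

```bash
python3 -m crank '[[0,0,-0.003,0,0,0,-1],[0,0,-0.003,0,0,0,-1],[0,0,0,0,0,0,-1]]' 50
python3 -m crank '[[0,0,-0.003,0,0,0,-1],[0,0,-0.003,0,0,0,-1],[0,0,0,0,0,0,-1]]' 50
```

```text
time: 12.1
eef_pos: [605.2, -187.2, 98.4]
tcp_rot: [0.671, 0.742, -0.0, -0.0]
contact_force: [-0.6, -0.5, -3.1]
gripper_width: 19.8
time: 12.4
eef_pos: [605.2, -187.2, 95.5]
tcp_rot: [0.671, 0.742, -0.0, -0.0]
contact_force: [0.5, 0.1, -2.8]
gripper_width: 19.5
```

```bash
python3 -m crank '[[0,0,-0.004,0,0,0,-1],[0,0,-0.004,0,0,0,-1],[0,0,0,0,0,0,-1],[0,0,0,0,0,0,-1]]' 50
python3 -m crank '[[0,0,-0.003,0,0,0,-1],[0,0,-0.003,0,0,0,-1],[0,0,0,0,0,0,-1]]' 50
python3 -m crank '[[0,0,-0.003,0,0,0,-1],[0,0,-0.003,0,0,0,-1],[0,0,0,0,0,0,-1]]' 50
python3 -c "
from h import *
s=cam('scene');crop(s,210,140,140,110,5,'pics/s9.png')"
```

```text
time: 12.8
eef_pos: [605.3, -187.2, 91.7]
tcp_rot: [0.671, 0.742, -0.0, -0.0]
contact_force: [-0.3, 0.1, -3.8]
gripper_width: 19.4
time: 13.1
eef_pos: [605.3, -187.3, 88.8]
tcp_rot: [0.671, 0.742, -0.0, -0.0]
contact_force: [-3.3, 0.5, 3.3]
gripper_width: 19.8
time: 13.4
eef_pos: [605.4, -187.3, 85.7]
tcp_rot: [0.671, 0.742, -0.0, 0.0]
contact_force: [-4.7, 0.5, 5.4]
gripper_width: 19.7
```

View pics/s9.png

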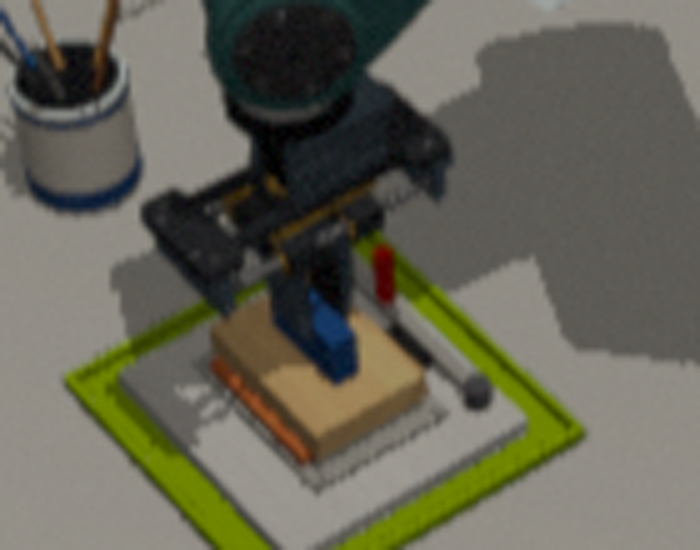

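```bash
python3 -m crank '[[-0.002,0,0,0,0,0,-1],[0,0,0,0,0,0,-1]]' 50
python3 -m crank '[[0,0,-0.003,0,0,0,-1],[0,0,-0.002,0,0,0,-1],[0,0,0,0,0,0,-1],[0,0,0,0,0,0,-1]]' 50
```

```text
time: 13.65
eef_pos: [605.3, -187.3, 86.3]
tcp_rot: [0.671, 0.742, 0.001, 0.001]
contact_force: [2.0, 1.1, 3.7]
gripper_width: 19.6
time: 14.05
eef_pos: [605.3, -187.3, 83.8]
tcp_rot: [0.671, 0.742, 0.001, 0.001]
contact_force: [0.8, 2.6, 5.6]
gripper_width: 19.4
```

```bash
python3 -m crank '[[0,0,-0.003,0,0,0,-1],[0,0,0,0,0,0,-1],[0,0,0,0,0,0,-1]]' 60
python3 -m crank '[[0,0,-0.002,0,0,0,-1],[0,0,0,0,0,0,-1],[0,0,0,0,0,0,-1]]' 60
```

```text
time: 14.35
eef_pos: [605.4, -187.4, 83.2]
tcp_rot: [0.671, 0.742, 0.0, 0.001]
contact_force: [-4.3, 4.5, 19.9]
gripper_width: 19.3
time: 14.65
eef_pos: [605.4, -187.4, 83.1]
tcp_rot: [0.671, 0.742, 0.0, 0.001]
contact_force: [-10.5, 6.4, 33.7]
gripper_width: 19.2
```

```bash
python3 -m crank '[[0,0,0.001,0,0,0,-1],[0,0,0,0,0,0,-1],[0,0,0,0,0,0,-1],[0,0,0,0,0,0,-1],[0,0,0,0,0,0,-1]]' 60
python3 -c "
from h import *
s=cam('scene');crop(s,210,140,140,110,5,'pics/s10.png');x=sense();print(x['eef_pos'],x['contact_force'],R.from_quat(x['tcp_rot']).as_matrix()[:,1:],x['time'])"
```

```text
time: 15.15
eef_pos: [605.4, -187.4, 83.2]
tcp_rot: [0.671, 0.742, 0.0, 0.001]
contact_force: [-7.8, 4.8, 25.6]
gripper_width: 19.2
[ 605.42923833 -187.38721181   83.16995532] [-7.01668604  5.56913018 27.99491864] [[ 9.94963407e-01  1.78715739e-03]
 [ 1.00223576e-01 -3.04732945e-04]
 [ 1.74761765e-03 -9.99998357e-01]] 15.2
```

View pics/s10.png

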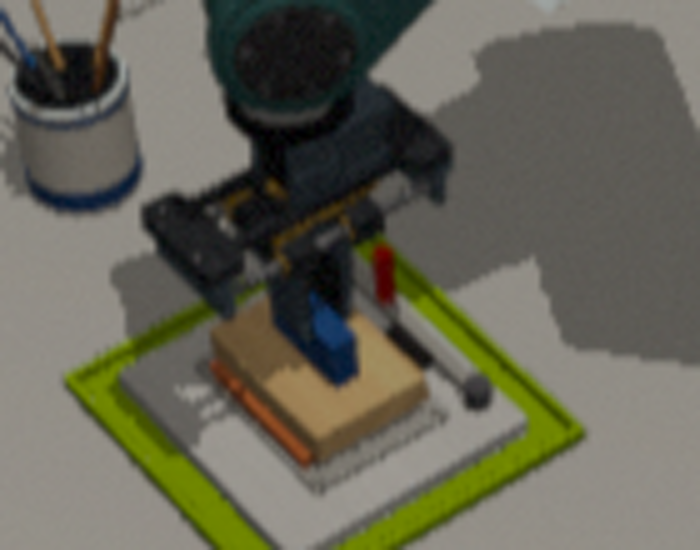

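The plate is level on the tile, the latch is shut, and the bed is at its stop with a steady push of about 28 N. Handing in.

```bash
python3 -c "
from workcell import *
print(job_done())"
```

```text
the job is handed in; nothing more can be done
None
```

I handed the job in at about 15 s, with the plate still gripped at 60 N and pressed down. No verdict is given, so the checks below are my own.

- **Latch:** I gripped the red post and swung it round to a hard stop at about 13 N. In the pictures afterwards the bar lies along the jig's y with its end at the catch.
- **Plate:** I gripped the larger wooden plate by its blue grip and turned it in line with the join. It went over the pin with no force on the way down.
- **Press:** The tool stopped falling at z 83.2 mm. The plate met the tile at about 91.3 mm, so the bed is down its full 8 mm. The push read about 28 N and stayed steady.
- **Tilt and yaw:** The tool stayed vertical within 0.002 rad and within about 0.01 rad of the measured join direction.
- **Bystanders:** I kept clear of them. The pot looks unmoved in the last crop, but I did not measure any of them again.

Two checks did not fully agree:

- **Cameras:** The two views put the jig about 3 to 4 mm apart. I used the latch post's position at its stop instead, which fell between them.
- **Side force:** About 7 N in x and 5 N in y remained at the end, probably the hole bearing on the pin within its 2 mm play.

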